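# Build the sieve stack on the jeweller's bench

### The job

Build the sieve stack on the green base, one piece at a time from the bottom up: the plain metal catch pan first, then the blue fine sieve, the yellow medium sieve, the red coarse sieve and last the black lid, each upright and fully seated in the one below before the next goes on. Leave the wax block, the jar and the screwdriver where they lie.

Things in the scene. Friction and masses are not known exactly. Their poses are not given: they have to be found in the camera images.
- base: Fixed base: green round foot 100 mm across, 24 high, with a steel collar 72 across on it, rim 40 mm above the bench. The collar's recess, 57 across and 12 deep with a dark floor, takes a spigot; the seated pan's origin is 30 mm above the base's. Origin: centre of the underside, on the bench; z up. The small black stub on the foot is only for show
- pan: Catch pan: bare aluminium, closed floor, no mesh. 64 mm across, 34 tall, 90 g, upright. Origin: centre of underside, z up. Tapered spigot z 0-10 (44 mm across at the foot, 54 from z 7 up), straight aluminium drum z 10-34 (grip here), recess in the top 57 across, 12 deep, for the next spigot; the next piece's shoulder rests on the rim, its origin 24 mm above this one's
- sieve_fine: Fine sieve: blue, close mesh (3 mm squares) in its floor. 64 mm across, 34 tall, 90 g, upright. Origin: centre of underside, z up. Tapered spigot z 0-10 (44 mm across at the foot, 54 from z 7 up), straight blue drum z 10-34 (grip here), recess in the top 57 across, 12 deep, for the next spigot; the next piece's shoulder rests on the rim, its origin 24 mm above this one's
- sieve_medium: Medium sieve: yellow, mesh of 6 mm squares. 64 mm across, 34 tall, 90 g, upright. Origin: centre of underside, z up. Tapered spigot z 0-10 (44 mm across at the foot, 54 from z 7 up), straight yellow drum z 10-34 (grip here), recess in the top 57 across, 12 deep, for the next spigot; the next piece's shoulder rests on the rim, its origin 24 mm above this one's
- sieve_coarse: Coarse sieve: red, wide mesh (11 mm squares). 64 mm across, 34 tall, 90 g, upright. Origin: centre of underside, z up. Tapered spigot z 0-10 (44 mm across at the foot, 54 from z 7 up), straight red drum z 10-34 (grip here), recess in the top 57 across, 12 deep, for the next spigot; the next piece's shoulder rests on the rim, its origin 24 mm above this one's
- lid: Lid: flat black disc 64 mm across with an upright brass knob in the middle, 80 g. Origin: centre of the underside, z up. Same tapered spigot z 0-10, disc z 10-15, knob (18 mm diameter, grip here) z 15-42. Stands on its spigot at the start
- wax_block: Bystander: purple block of carving wax 42 x 28 x 24 mm; origin at the centre of its underside
- jar: Bystander: small amber glass jar with a white cap, 34 mm across, 45 mm tall; origin at the centre of its underside
- screwdriver: Bystander: screwdriver 160 mm long with a pale wooden handle, lying across the far side of the bench; its origin lies on its underside near the middle, x along it towards the tip
Mind the look-alikes: they are no part of the job. Leave any purple look-alike of the lid alone.

How it is judged:
By the outcome, as a careful person would: the job done as asked, in the order asked, and still so for the second after the job is handed in, with the robot touching nothing.
It also fails if it takes over 120 s, if anything falls off the work surface, if the arm or the gripper's body presses on something with over 40 N, if the wrist force passes 120 N, or if a joint passes its speed limit or range.

### The arm

A 6-joint arm with a two-finger parallel gripper is mounted at the origin on the work surface. World frame = base frame: x ahead of the robot, y to its left, z up, the work surface at z = 0. Lengths are in m, angles in rad, forces in N, time in s.
With the tool pointing down it reaches from about 0.325 to 0.9 m from the base axis. Payload 6.1 kg.
Tool frame: the origin (TCP) lies midway between the tips of the shut fingers; the grasp point (between the pads) lies 19 mm behind it; z points along the fingers, y is the line along which they close (so a half turn about z gives the same grasp; the last joint's range is limited). The gripper opens to 85 mm and grips with 20 to 120 N. Pads are 22 mm wide; open, the fingers measure 114 mm over their backs; the gripper's body (76 mm by 85 mm) begins 54 mm behind the grasp point. The pads swing forward as they close: fully open they stand 13 mm farther back than shut.
Start: joints at [1.181, 0.22, 1.526, -0, 1.395, -0.126], TCP at [0.163, 0.603, 0.231] pointing down, gripper open.
Joint ranges: [-2.98, 2.98], [-0.91, 2.08], [0.09, 2.57], [-1.24, 4.39], [0.2, 2.65], [-2.68, 2.68]. Speed limits (rad/s): [2.57, 2.57, 3.01, 3.14, 3.14, 3.14].

### API

Orientations are given as [roll, pitch, yaw] about the fixed x, y, z axes, in that order (R = Rz(yaw) Ry(pitch) Rx(roll)).
In Python, from plant import movep, move_l, set_joints, gripper_to, hold, inverse_kinematics, observe, get_image, get_calibration, Unreachable, job_done gives the robot as it stands. Calls block until the motion is done:
- movep(position, orientation): joint-space move of the TCP to a pose.
- move_l(position, feed=0.15, rotation=None, max_force=None): straight line of the TCP; rotation=None keeps the orientation; feed is the mean speed in m/s. With max_force (N) it stops when the force on the tool has changed by that much, and returns True; else False.
- set_joints(angles): joint-space move.
- gripper_to(opening, f_grip=None): finger opening in m; f_grip is the grip in N (None keeps the last); returns when the fingers have stopped.
- hold(seconds).
- inverse_kinematics(position, orientation): joint angles nearest the present ones, or None.
- observe(): the state.
- get_image(name): name is "scene" or "side" or "wrist"; returns (picture, depth): 420x560x3 uint8, red, green, blue; 420x560 float32, m along the optical axis (not along the pixel's ray), 0 where there is no reading.
- get_calibration(name): a dict with "intrinsics" (3x3 intrinsics, pixels), "dist_coeffs" ([k1, k2, p1, p2, k3] as OpenCV has them; the pictures are not rectified), "world_from_camera" (4x4, takes a point from camera to world coordinates). Camera axes: x right, y down, z forward; pixel columns grow to the right and rows downward; lengths in m; the calibration is good to about 2 mm. A picture is of the moment at which its call begins: read the wrist's pose just before it. get_calibration takes no time and is no camera call; for the wrist camera it gives the pose at the moment of the call.
A pose or a line that the arm cannot do raises Unreachable and nothing moves.
- job_done(): hands the job in; it is judged then, once.
The state is a dict: "time_s": time; "q": joint angles; "joint_velocities": joint speeds; "joint_torque": joint torques, N m; "eef_pos": TCP position; "tcp_rot": TCP orientation; "ft_force": force on the tool from outside, world axes, zero at the start; "torque": the same for the moment, N m; "opening": finger opening in m; "grasp_force": force on a finger pad.
Only numpy, scipy, OpenCV 4.12 (cv2) and the standard library are available. Lean on these libraries where they do the work, as an engineer would, in place of code of your own. Each camera call takes 0.05 s, during which the arm holds its last target. There are 200 camera calls.

## Working session

There is one attempt and no reset: what is moved stays moved. The work goes in short steps, each a Python script; the robot and the scene stay as the last script left them, time stands still between calls to the robot, and variables do not carry over. Pictures are saved under pics/ and viewed, at most 14 in all, crops included, and the job is handed in when it is done.

```bash
ls; mkdir -p pics
python3 - <<'E'
from plant import *
import cv2,numpy as np
for n in("scene","side"):
    p,d=get_image(n); cv2.imwrite(f"pics/{n}0.png",p[:,:,::-1]); np.savez(f"{n}0.npz",p=p,d=d)
    c=get_calibration(n); print(n,c)
print(observe()["time_s"],observe()["tcp_rot"])
E
```

```text
pics
scene {'intrinsics': array([[421.20553527,   0.        , 279.49123769],
       [  0.        , 421.20553527, 212.60429831],
       [  0.        ,   0.        ,   1.        ]]), 'dist_coeffs': array([0.02243263, 0.        , 0.        , 0.        , 0.        ]), 'world_from_camera': array([[ 0.23726033,  0.84106342, -0.48612741,  1.08849237],
       [ 0.97135155, -0.21237818,  0.10663805, -0.14224545],
       [-0.01355349, -0.49750159, -0.86735717,  0.94714564],
       [ 0.        ,  0.        ,  0.        ,  1.        ]])}
side {'intrinsics': array([[515.01953996,   0.        , 275.41810655],
       [  0.        , 515.01953996, 202.54357918],
       [  0.        ,   0.        ,   1.        ]]), 'dist_coeffs': array([-0.05306119,  0.        ,  0.        ,  0.        ,  0.        ]), 'world_from_camera': array([[-0.8420158 , -0.41484579,  0.34483672,  0.21777352],
       [-0.53942565,  0.65390885, -0.53049334,  0.50137716],
       [-0.00541885, -0.63269755, -0.77438004,  0.84200243],
       [ 0.        ,  0.        ,  0.        ,  1.        ]])}
0.1 [-3.13982976e+00 -2.56361930e-04  2.87779176e+00]
```

View pics/scene0.png

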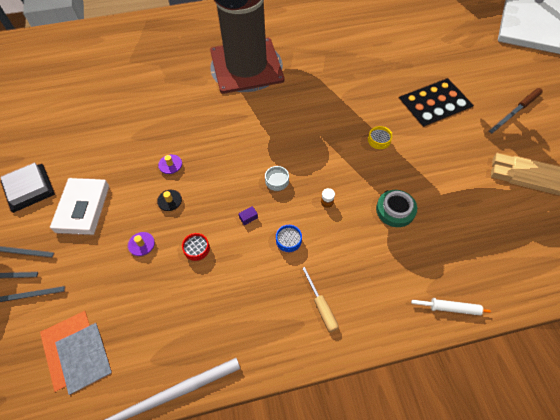

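View pics/side0.png

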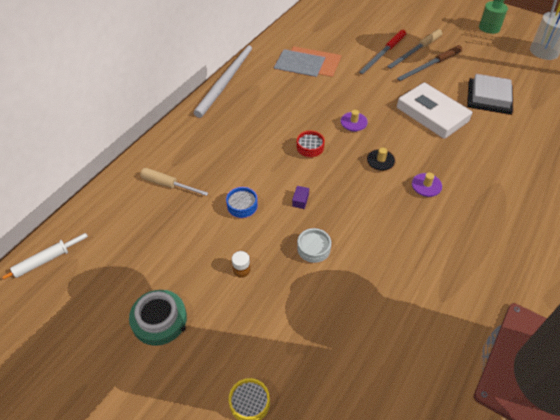

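The scene shows base (397,207), pan (277,178), blue (289,238), yellow (380,137), red (196,246) and black lid (169,200). The candidates to confuse are the purple lids at (171,163) and (141,244), the white-capped jar (328,197) and the wax block (248,215). The side view agrees: base (157,316), pan (314,245), blue (242,202), yellow (249,398), red (311,143), black lid (381,159). I choose by colour. Next I'll locate the pieces from depth.

```bash
cat > h.py <<'E'
from plant import *
import cv2,numpy as np
from scipy.optimize import least_squares
def cloud(n,d,c):
    K,D,T=c["intrinsics"],c["dist_coeffs"],c["world_from_camera"]
    v,u=np.mgrid[:420,:560]
    r=cv2.undistortPoints(np.stack([u.ravel(),v.ravel()],1).astype(np.float64)[:,None],K,D)[:,0]
    P=np.c_[r,np.ones(len(r))]*d.reshape(-1,1)
    return (P@T[:3,:3].T+T[:3,3]).reshape(420,560,3)
def top(W,d,ctr,ztop,R,rad,tol=.004):
    """fit a circle of outer radius R to the points near height ztop within rad of ctr"""
    m=(d>0)&(abs(W[...,2]-ztop)<tol)&(np.hypot(W[...,0]-ctr[0],W[...,1]-ctr[1])<rad)
    p=W[m]
    if len(p)<15: return None,len(p),0,0
    h=cv2.convexHull(p[:,:2].astype(np.float32))[:,0]
    f=least_squares(lambda x:np.hypot(h[:,0]-x[0],h[:,1]-x[1])-x[2],[*h.mean(0),R],loss="soft_l1",f_scale=.001)
    return f.x[:2],len(p),f.x[2],p[:,2].mean()
E
python3 - <<'E'
from h import *
px=dict(scene=dict(base=(397,207),pan=(277,178),blue=(289,238),yellow=(380,137),red=(196,246),lid=(169,203),jar=(328,193),wax=(248,215),pur1=(171,166),pur2=(141,246)),
 side=dict(base=(157,316),pan=(314,245),blue=(242,202),yellow=(249,398),red=(311,143),lid=(381,162),jar=(241,260),wax=(301,197),pur1=(427,187),pur2=(354,123)))
H=dict(base=(.04,.036),lid=(.015,.032),pur1=(.015,.032),pur2=(.015,.032),jar=(.045,.017),wax=(.024,.02))
for n in px:
    z=np.load(n+"0.npz");c=get_calibration(n);W=cloud(n,z["d"],c);b=W[...,2][(z["d"]>0)]
    print(n,"bench z",np.median(b[abs(b)<.02]))
    for k,(u,v) in px[n].items():
        zt,R=H.get(k,(.034,.032)); x=np.nanmedian(W[v-3:v+4,u-3:u+4].reshape(-1,3),0)
        r=top(W,z["d"],x,zt,R,R+.015); print(k,x.round(3),r[0],r[1],np.round(r[2:],4))
E
```

```text
scene bench z 0.00167547215785957
base [0.631 0.261 0.03 ] [0.62499124 0.26369067] 244 [0.0355 0.0405]
pan [ 0.467 -0.01   0.023] [ 0.466432   -0.01125499] 120 [0.0318 0.0344]
blue [ 0.646 -0.023  0.025] [ 0.64577343 -0.02439219] 131 [0.0315 0.0343]
yellow [0.404 0.302 0.025] [0.40374626 0.29991462] 109 [0.0316 0.0339]
red [ 0.613 -0.247  0.024] [ 0.613002   -0.24803662] 146 [0.0316 0.0342]
lid [ 0.469 -0.298  0.016] [ 0.45820525 -0.29696351] 312 [0.0316 0.0162]
jar [0.559 0.1   0.046] [0.55978181 0.10051328] 106 [0.0151 0.0459]
wax [ 0.559 -0.107  0.026] [ 0.55400581 -0.10602917] 160 [0.022  0.0249]
pur1 [ 0.352 -0.28   0.018] [ 0.34322468 -0.28152391] 261 [0.0314 0.0162]
pur2 [ 0.576 -0.377  0.018] [ 0.56745477 -0.37735463] 371 [0.0315 0.0163]
side bench z -0.0006364056631591453
base [0.617 0.269 0.028] [0.62277743 0.2644356 ] 446 [0.0353 0.0386]
pan [ 0.463 -0.012  0.022] [ 0.46358544 -0.01142617] 184 [0.0319 0.0327]
blue [ 0.642 -0.025  0.022] [ 0.64285522 -0.02523648] 157 [0.032  0.0326]
yellow [0.403 0.298 0.022] [0.40121925 0.30055363] 289 [0.0317 0.0328]
red [ 0.609 -0.25   0.023] [ 0.61011221 -0.24895035] 129 [0.0319 0.0328]
lid [ 0.45  -0.288  0.016] [ 0.45505632 -0.29776093] 390 [0.0318 0.0147]
jar [0.553 0.103 0.044] [0.55690119 0.10069396] 198 [0.0155 0.0437]
wax [ 0.546 -0.101  0.023] [ 0.55282379 -0.10666583] 206 [0.0223 0.0229]
pur1 [ 0.336 -0.274  0.015] [ 0.3404847  -0.28215408] 448 [0.0322 0.0146]
pur2 [ 0.56  -0.37   0.015] [ 0.56407711 -0.37895722] 326 [0.0318 0.0147]
```

Both views agree to 2–3 mm and every piece is upright. I'll check the pan and base with the wrist camera, and make the close crop there.

```bash
cat >> h.py <<'E'
POS=dict(base=(.624,.264),pan=(.465,-.0113),blue=(.6443,-.0248),yellow=(.4025,.3002),red=(.6115,-.2485),lid=(.4566,-.2974))
def rot(x,y): return [np.pi,0,np.arctan2(y,x)+np.pi/2]
def over(xy,z): movep([xy[0],xy[1],z],rot(*xy))
def look(name,xy,zt,R,tol=.004,save=None):
    c=get_calibration(name);p,d=get_image(name)
    if save: cv2.imwrite(save,p[:,:,::-1])
    W=cloud(name,d,c);return top(W,d,xy,zt,R,R+.015,tol)
E
python3 - <<'E'
from h import *
for k,z,R in(("base",.04,.036),("pan",.034,.032)):
    over(POS[k],.22); print(k,look("wrist",POS[k],z,R,save=f"pics/w_{k}.png"),observe()["time_s"],observe()["eef_pos"])
a=[cv2.imread(f"pics/w_{k}.png")[::1,::1] for k in("base","pan")]
cv2.imwrite("pics/w2.png",cv2.resize(np.hstack(a),(800,300)))
E
```

```text
base (array([0.62328395, 0.26511648]), 1596, np.float64(0.035593164720209756), np.float64(0.0393359105879075)) 2.2083 [0.6233854  0.26528071 0.22011601]
pan (array([ 0.46429913, -0.01056925]), 721, np.float64(0.03161570186414554), np.float64(0.03323031671399908)) 3.4667 [ 0.46586031 -0.01065845  0.22041264]
```

View pics/w2.png

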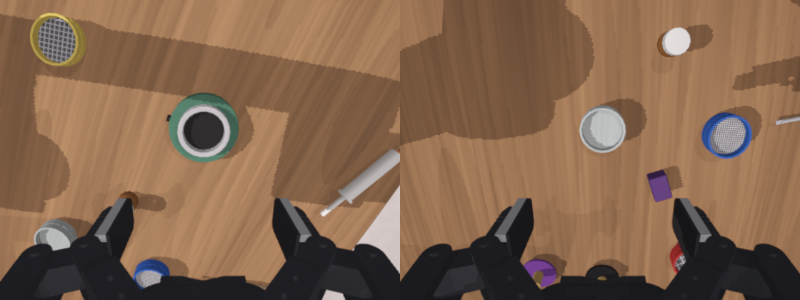

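The wrist view confirms the plain, closed-floor pan at (602,130) in the right half and the empty base at (203,130) in the left. Both agree with my estimates within 1 mm, so I'll pick and place the pan.

```bash
cat >> h.py <<'E'
POS.update(base=(.6236,.2648),pan=(.4646,-.0109))
def pick(xy,g=.008,opening=.085,f=35,up=.20):
    over(xy,.10 if g<.01 else .13) if False else over(xy,.15)
    gripper_to(opening); 
    h=move_l([*xy,g],feed=.12,max_force=15); gripper_to(0,f)
    s=observe();print("grip",h,s["opening"].__round__(4),round(float(s["grasp_force"]),1),s["eef_pos"].round(4))
    move_l([*xy,up],feed=.2); s=observe();print("lifted",round(s["opening"],4),s["ft_force"].round(2))
def place(xy,zorg,g=.008,lift=.003,up=.20,opening=.085):
    over(xy,up); move_l([*xy,zorg+g+.016],feed=.15); hold(.2)
    h=move_l([*xy,zorg+g+lift],feed=.04,max_force=12); s=observe(); print("down",h,s["eef_pos"].round(4),s["ft_force"].round(2))
    gripper_to(opening); hold(.2); move_l([*xy,up],feed=.2); print("t",round(observe()["time_s"],1))
E
python3 - <<'E'
from h import *
pick(POS["pan"]); place(POS["base"],.03)
print(look("wrist",POS["base"],.064,.032,.006,"pics/p1.png"))
for n in("scene","side"):print(look(n,POS["base"],.064,.032,.006))
E
```

```text
grip False 0.0634 36.7 [ 0.4653 -0.011   0.0092]
lifted 0.0634 [-0.34  0.8  -2.75]
down False [0.6232 0.2647 0.0404] [ 0.24 -0.47 -0.74]
t 11.4
(array([0.62166053, 0.26485109]), 1089, np.float64(0.03169996761532851), np.float64(0.06293752744500061))
(array([0.62365781, 0.26355568]), 170, np.float64(0.031740393403781965), np.float64(0.06335967230498474))
(array([0.62106652, 0.26413396]), 280, np.float64(0.031152383509609433), np.float64(0.061803093949974894))
```

View pics/p1.png

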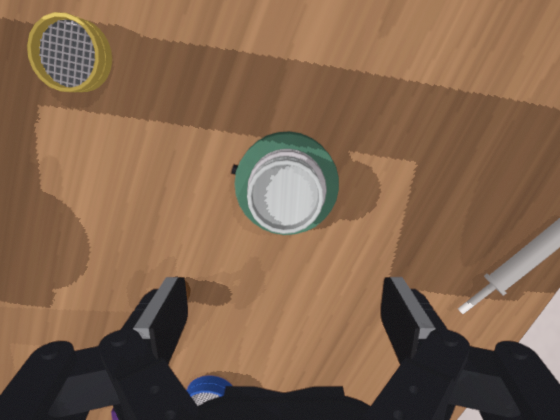

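The pan sits concentric in the collar at (287,193). Its rim reads 62–63 mm against 64 nominal, with the usual −1 mm bias, so it is seated. Next is the blue sieve.

Run:
```python
from h import *
S=(.6225,.2645)
pick(POS["blue"]); place(S,.054)
print(look("wrist",S,.088,.032,.006,"pics/p2.png"))
for n in("scene","side"):print(look(n,S,.088,.032,.006,f"pics/p2{n}.png"))
i=cv2.imread("pics/p2side.png")[230:400,70:250];j=cv2.imread("pics/p2.png")[100:270,190:370];cv2.imwrite("pics/p2c.png",cv2.resize(np.hstack([i,j]),None,fx=2,fy=2))
```

```text
grip False 0.0621 38.7 [ 0.6453 -0.0249  0.0094]
lifted 0.0622 [ 0.11  0.8  -0.34]
down False [0.6222 0.2644 0.0644] [ 0.85  0.16 -0.23]
t 19.8
(array([0.62064162, 0.26476858]), 1299, np.float64(0.031712724403972783), np.float64(0.08689820600932356))
(array([0.62216375, 0.26383791]), 181, np.float64(0.031737748892340725), np.float64(0.0872429617794809))
(array([0.62003649, 0.26418622]), 288, np.float64(0.03133920513932845), np.float64(0.08566999276968218))
```

View pics/p2c.png

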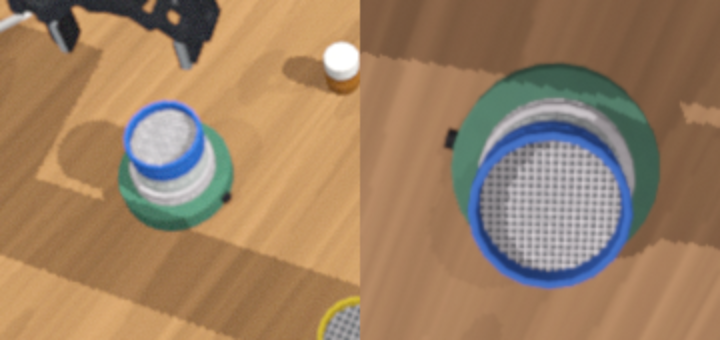

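The blue sieve is upright on the pan, at (165,140) in the left half, and its rim is exactly 24 mm above the pan's reading. Next come yellow and red, with a height check between them.

Run:
```python
from h import *
def chk(z,tag):
    r=[look(n,(.6215,.2645),z,.032,.006,f"pics/{tag}{n}.png") for n in("wrist","scene","side")]
    for x in r: print(x[0],x[1],np.round(x[2:],4))
    return r
pick(POS["yellow"],up=.24); place((.6214,.2644),.078,up=.24)
r=chk(.112,"p3")
if np.all([abs(x[3]-e)<.0012 for x,e in zip(r,(.1109,.1113,.1097))]):
    print("yellow seated"); pick(POS["red"],up=.26); place((.6208,.2644),.102,up=.26); chk(.136,"p4")
    i=cv2.imread("pics/p4side.png")[190:390,70:270];j=cv2.imread("pics/p4wrist.png")[100:300,180:380];cv2.imwrite("pics/p4c.png",cv2.resize(np.hstack([i,j]),None,fx=2,fy=2))
print(observe()["time_s"])
```

```text
grip False 0.063 37.9 [0.4032 0.3006 0.0091]
lifted 0.0627 [-0.1  -0.16 -1.35]
down False [0.621  0.2643 0.0884] [ 0.44 -0.7  -0.94]
t 28.1
[0.61938534 0.26487377] 1166 [0.0317 0.1109]
[0.62132028 0.26345216] 177 [0.0316 0.1115]
[0.61913104 0.26433216] 300 [0.0315 0.1097]
yellow seated
grip False 0.0631 38.6 [ 0.6123 -0.2489  0.0096]
lifted 0.0631 [-1.24 -0.42 -1.41]
down False [0.6205 0.2643 0.1125] [ 0.67  0.78 -0.65]
t 38.5
[0.6188959  0.26454672] 1193 [0.0318 0.1349]
[0.62078907 0.26334812] 194 [0.0319 0.1353]
[0.6182347  0.26434325] 308 [0.0316 0.1336]
38.6333
```

```bash
ls pics
```

```text
p1.png
p2.png
p2c.png
p2scene.png
p2side.png
p3scene.png
p3side.png
p3wrist.png
p4c.png
p4scene.png
p4side.png
p4wrist.png
scene0.png
side0.png
w2.png
w_base.png
w_pan.png
```

Run:
```python
from h import *
over(POS["lid"],.20); print(look("wrist",POS["lid"],.015,.032,.004,"pics/lidw.png"))
i=cv2.imread("pics/lidw.png");j=cv2.imread("pics/p4c.png");cv2.imwrite("pics/lc.png",np.hstack([cv2.resize(i,(400,300)),cv2.resize(j,(400,300))[:, :]]))
```

```text
(array([ 0.45664332, -0.29708051]), 2847, np.float64(0.031608393677893976), np.float64(0.014577356588498605))
```

View pics/lc.png

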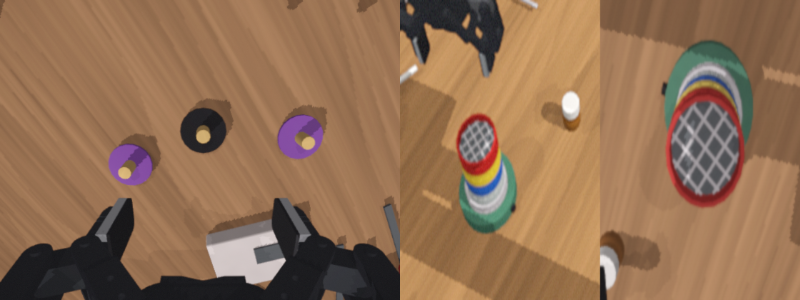

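The black lid is at (203,130) in the left part, between the purple decoys at (131,163) and (300,137). The four-piece stack stands upright with red on top. Next I'll pick and place the lid.

Run:
```python
from h import *
pick(POS["lid"],g=.019,opening=.05,f=40,up=.28)
place((.6202,.2642),.126,g=.019,up=.28,opening=.05)
for n in("wrist","scene","side"):
    x=look(n,(.62,.2643),.141,.032,.005,f"pics/p5{n}.png"); print(x[0],x[1],np.round(x[2:],4))
i=cv2.imread("pics/p5side.png")[190:390,70:270];j=cv2.imread("pics/p5wrist.png");cv2.imwrite("pics/p5c.png",np.hstack([cv2.resize(i,(400,400)),cv2.resize(j,(400,400))]))
```

```text
grip False 0.0166 39.2 [ 0.4572 -0.2979  0.0198]
lifted 0.0165 [ 0.17  0.16 -1.  ]
down False [0.6198 0.2641 0.1473] [-0.14  0.54 -0.04]
t 49.8
[0.6183249  0.26468239] 3740 [0.0317 0.1407]
[0.62011491 0.2635227 ] 449 [0.0318 0.142 ]
[0.61775698 0.26433603] 951 [0.0317 0.1395]
```

View pics/p5c.png

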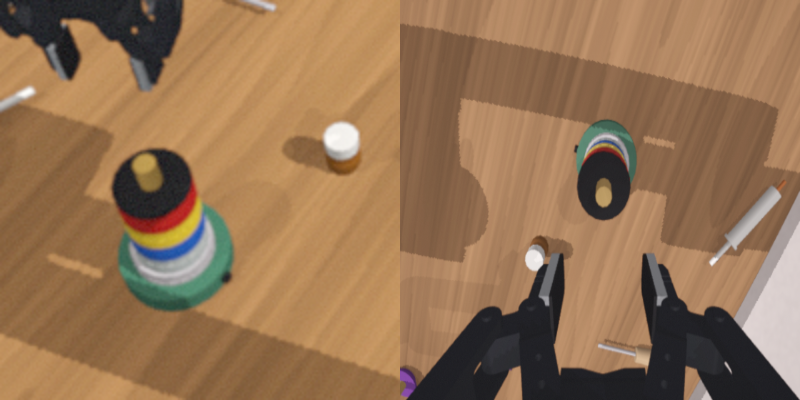

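The lid is on at (150,180) in the left half. Its disc is about 126 mm above where it read on the bench, so it is fully seated. The jar hasn't moved, and the gripper is clear.

```bash
python3 -c "
from plant import *
hold(.5); print(job_done())"
```

```text
the job is handed in; nothing more can be done
None
```

The sieve stack is built on the green base in the order asked (pan, blue, yellow, red, black lid), each piece measured as seated before the next went on, and the job was handed in at about 50 s on the robot's clock; no verdict came back.

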